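# Feel for the tight spot on a lab linear stage

## Robot

A 6-joint arm with a two-finger parallel gripper is mounted at the origin on the work surface. World frame = base frame: x ahead of the robot, y to its left, z up, the work surface at z = 0. Lengths are in m, angles in rad, forces in N, time in s.
With the tool pointing down it reaches from about 0.425 to 0.95 m from the base axis. Payload 3.5 kg.
Tool frame: the origin (TCP) lies on the centre line of the jaws, within the pads' length; the fingertips stand 17 mm ahead of it and the grasp point (between the pads) lies 2 mm behind it; z points along the fingers, y is the line along which they close (so a half turn about z gives the same grasp; the last joint's range is limited). The gripper opens to 85 mm and grips with 20 to 120 N. Pads are 22 mm wide; open, the fingers measure 114 mm over their backs; the gripper's body (76 mm by 85 mm) begins 54 mm behind the grasp point. The pads swing forward as they close: fully open they stand 13 mm farther back than shut.
Start: joints at [-1.34, 0.286, 1.577, -0, 1.279, -0.15], TCP at [0.251, -0.627, 0.248] pointing down, gripper open.
Joint ranges: [-2.77, 2.77], [-0.9, 2.22], [0.21, 2.48], [-1.53, 4.67], [0.24, 2.81], [-2.84, 2.84]. Speed limits (rad/s): [2.79, 2.79, 3.14, 3.14, 3.14, 3.14].

## Interface

Orientations are given as a unit quaternion [x, y, z, w].
In Python, from plant import ctrl gives the robot as it stands. The module is installed in compiled form; this text tells all that it offers.
- The arm moves only by the tool drive_tool, never from a script. Its argument "moves" is a list of rows, each a list of 3 entries, a list of its own where there are three numbers: the turn, a rotation vector about the tool's x, y, z in rad, then the shift along the tool's x, y, z in m, then the finger opening in m, from 0 to 0.0854. A call has 1 to 5 rows; each row shifts and turns the commanded pose from where the row before left it, along the tool's axes as they then stand; what a row does not reach is not made up. A row lasts 1/8 s, in which the tool goes at most 62.5 mm and 10.7 degrees, less where a joint would pass 70% of its speed; a pose out of reach is approached as far as the arm can. A call with a gripper value outside its range is refused whole. The fingers move at their own pace and stop on an object; "grip_force" is the grip in N (left out, the last holds). Time passes only in rows, so rows that do not move let the fingers close. It gives the time, the measured TCP pose, the force, the opening and the grip force at its end, in the units of the state.
- ctrl.get_state(): the state, without advancing time (a new reading comes with each control period).
- ctrl.read_camera(name): name is "side" or "top"; returns a dict with "image" (480x640x3 uint8, red, green, blue), "fx", "fy", "cx", "cy" (pixels), "dist" ([k1, k2, p1, p2, k3] as OpenCV has them; the pictures are not rectified), "R" (3x3) and "t" (3): a world point X has camera coordinates R X + t. Camera axes: x right, y down, z forward; pixel columns grow to the right and rows downward; lengths in m; the calibration is good to about 2 mm. A picture is of the moment at which its call begins. There is no depth.
- ctrl.sign_off(): hands the job in; it is judged then, once.
The state is a dict: "time": time; "qpos": joint angles; "dq": joint speeds; "joint_efforts": joint torques, N m; "eef_pos": TCP position; "tcp_rot": TCP orientation; "contact_force": force on the tool from outside, world axes, zero at the start; "wrist_torque": the same for the moment, N m; "opening": opening from 0.0 (shut) to 1.0 (fully open); "finger_force": force on a finger pad.
Only numpy, scipy, OpenCV 4.12 (cv2) and the standard library are available. Lean on these libraries where they do the work, as an engineer would, in place of code of your own. Each camera call takes 0.05 s, during which the arm holds its last target. There are 200 camera calls.

## Task

The sliding carriage of the linear stage on the bench drags somewhere along its rails. Stroke it gently all the way home against the stop at the white drive housing end, then all the way against the stop at the other end, feeling for the place where it drags. Then leave the carriage standing in the middle of that tight spot and let go, without forcing it on its springs or disturbing the other things on the bench.

Things in the scene. Friction and masses are not known exactly. Their poses are not given: they have to be found in the camera images.
- stage: Fixed linear stage: aluminium base plate 120 x 274 x 12 mm with two steel rods along its y axis. Origin: centre of its underside. +y is the direction of travel towards the white drive housing (y = 137 to 207 mm, 120 mm wide, 55 mm high); the other end (-y) has only a low end block 36 mm high. x is across the rods.
- runner (a joint): Travel (m) of the carriage's lower runner along the stage's y: 0 at the open end's stop, 0.18 at the housing's; the post stands at stage y = this + deck shift - 0.09, x = 0. Drag about 2 N (+15 N per m/s), but 5 to 8 N more over some 15 mm at one tight spot, alike both ways, at an unknown place 25 mm or more from either stop: not visible, only felt. It stays where left.
- deck (a joint): Shift in m along the stage's y axis of the carriage's top plate (with the post) on the leaf springs that carry it on the runner: 0 relaxed, + towards the housing, 3 N per mm. So it shows the push on the carriage: 5 mm means 15 N, which is too much.
- post_mid (a point): Grip point of the carriage's handle, a black plastic post 20 mm in diameter and 50 mm tall, upright at the centre of the aluminium top plate (120 mm across x 70 mm along the travel x 10 mm thick, top 50 mm above the bench). The point lies on the post's axis, 78 mm above the bench; the post's top is at 100 mm. Axes as the stage's.
- shoe (a joint): The sprung shoe of the tight spot, hidden inside the stage: 0 when free, pressed down by 0.0001 to 0.0002 m when the carriage stands on the tight spot. Its movement is far below the reading noise.
- tip_box: Loose pipette tip box, 88 x 128 x 66 mm, beyond the stage. Origin: centre of its underside. Leave alone.
- bottle: Loose squat jar, 56 mm in diameter, 85 mm tall, beyond the stage. Origin: centre of its underside. Leave alone.
- pipette: Loose hand pipette lying on the bench on the robot's side of the stage, about 250 mm long along its y axis (y = -130 to +120 mm), 26 mm high. Origin on the bench under its body. Leave alone.

How it is judged:
By the outcome, as a careful person would: the job done as asked, in the order asked, and still so for the second after the job is handed in, with the robot touching nothing.
It also fails if it takes over 69 s, if anything falls off the work surface, if the arm or the gripper's body presses on something with over 40 N, if the wrist force passes 120 N, or if a joint passes its speed limit or range.

## Working session

There is one attempt and no reset: what is moved stays moved. The work goes in short steps, Python scripts to look and compute and a tool call to move; the robot and the scene stay as the last step left them, time stands still between calls to the robot, and variables do not carry over. Pictures are saved under pics/ and viewed, at most 10 in all, crops included, and the job is handed in when it is done.

Besides the shell and the picture viewer there is one more tool, called after ">>>" by a JSON object that holds its "name" and its "arguments". drive_tool: Moves the arm, as the interface text tells. Its arguments: {"type":"object","properties":{"moves":{"type":"array","items":{"type":"array"}},"grip_force":{"type":"number"}},"required":["moves"]}

```bash
mkdir -p pics; python3 - <<'E'
from plant import ctrl
import cv2
for n in("side","top"):
    c=ctrl.read_camera(n); cv2.imwrite(f"pics/{n}0.png",c["image"][:,:,::-1]); print(n,c["R"],c["t"],c["fx"],c["dist"])
print(ctrl.get_state())
E
```

```text
side [[ 9.98150391e-01 -6.07915049e-02 -4.36267345e-04]
 [-3.74412049e-02 -6.09070768e-01 -7.92231630e-01]
 [ 4.78952353e-02  7.90782646e-01 -6.10220332e-01]] [-0.57353003  0.08697092  0.63688391] 437.1120306009457 [-0.02590215  0.          0.          0.          0.        ]
top [[-0.01715956 -0.99977812 -0.01221732]
 [-0.99788994  0.01788987 -0.06241483]
 [ 0.06261955  0.01112053 -0.99797551]] [0.03174244 0.57851897 0.78317593] 448.26754319767014 [-0.0725992  0.         0.         0.         0.       ]
{'time': 0.1, 'qpos': array([-1.34001249e+00,  2.87117315e-01,  1.57804107e+00, -6.33961188e-06,
        1.27858943e+00, -1.49963991e-01]), 'dq': array([-0.0006412 , -0.00166429, -0.00552119,  0.00061073,  0.00087661,
        0.0004567 ]), 'joint_efforts': array([ 7.18508636e-04, -4.07294226e+01, -2.93698418e+01, -1.41712458e-04,
        3.39477883e-03,  8.41062729e-06]), 'eef_pos': array([ 0.25075935, -0.62609104,  0.24705296]), 'tcp_rot': array([ 9.81932806e-01,  1.89226858e-01, -4.65650321e-05, -1.07657721e-03]), 'contact_force': array([-0.95447974, -0.63582671, -1.16104726]), 'wrist_torque': array([ 0.00580769, -0.01405321, -0.01770592]), 'finger_force': 0.0, 'opening': 1.0010985261958079}
```

View pics/top0.png

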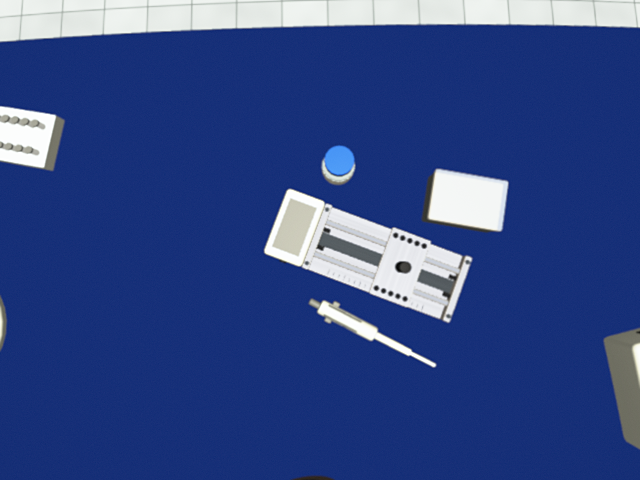

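View pics/side0.png

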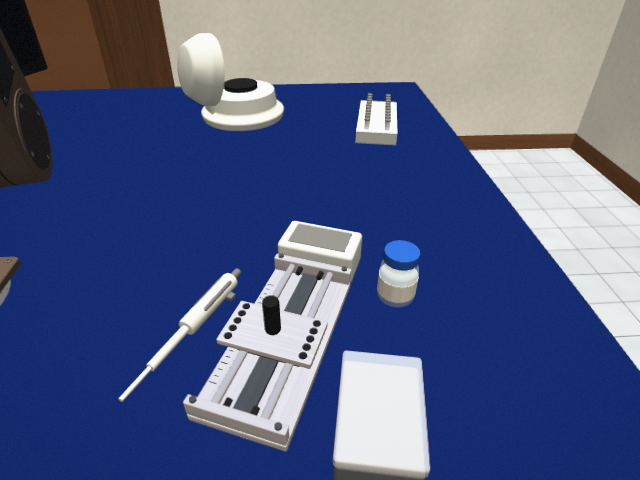

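The top view shows the post near (404,267), the housing centred near (295,228) and the open end block near (458,289). The pipette is on the near side, with the jar and tip box beyond the stage. I'll enlarge both views.

```bash
cat > h.py <<'E'
from plant import ctrl
import numpy as np, cv2
def K(c): return np.array([[c["fx"],0,c["cx"]],[0,c["fy"],c["cy"]],[0,0,1.]])
def ray(c,px,z):
    u=cv2.undistortPoints(np.array([[px]],float),K(c),np.array(c["dist"],float))[0,0]
    R=np.array(c["R"]);t=np.array(c["t"]); o=-R.T@t; d=R.T@np.array([u[0],u[1],1]); return o+d*(z-o[2])/d[2]
def proj(c,X): return cv2.projectPoints(np.array(X,float).reshape(-1,1,3),cv2.Rodrigues(np.array(c["R"]))[0],np.array(c["t"],float),K(c),np.array(c["dist"],float))[0][:,0]
E
python3 - <<'E'
import cv2
a=cv2.imread("pics/top0.png")[180:330,258:478]; b=cv2.imread("pics/side0.png")[210:450,180:440]
cv2.imwrite("pics/t1.png",cv2.resize(a,None,fx=3.6,fy=3.6,interpolation=2)); cv2.imwrite("pics/s1.png",cv2.resize(b,None,fx=2.5,fy=2.5,interpolation=2))
E
```

```text
(no output)
```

View pics/t1.png

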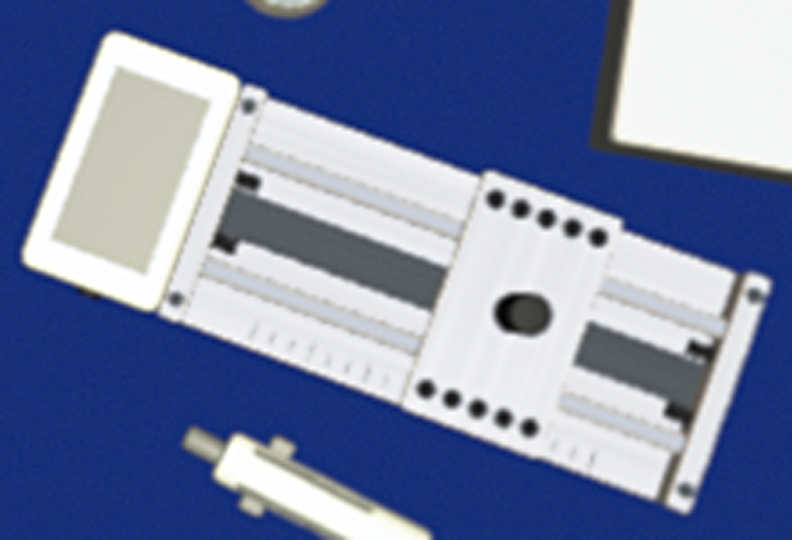

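View pics/s1.png

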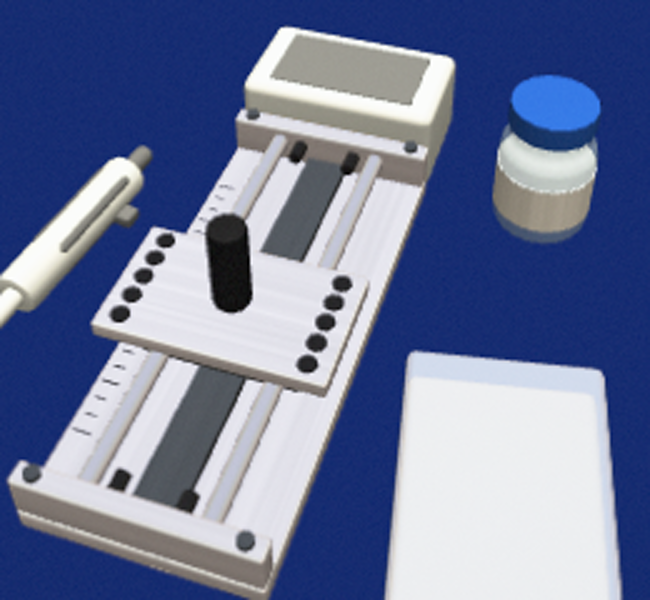

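In the crop, the end block screws are at (249,106) and (176,299) on the housing side, and (754,295) and (685,490) on the open side. The post top is at about (530,315), and at about (228,229) in the side crop.

```bash
python3 - <<'E'
from h import *
c=ctrl.read_camera("top"); s=ctrl.read_camera("side")
f=lambda x,y:(258+(x+.5)/3.6-.5,180+(y+.5)/3.6-.5)
g=lambda x,y:(180+(x+.5)/2.5-.5,210+(y+.5)/2.5-.5)
P=[ray(c,f(*p),.036) for p in((249,106),(176,299),(754,295),(685,490))]
Q=[ray(s,g(*p),.036) for p in((411,147),(252,114),(246,541),(32,473))]
for S in(P,Q):
    h,o=(S[0]+S[1])/2,(S[2]+S[3])/2; d=h-o
    print(np.round(S,4).tolist(),"mid",(h+o)/2,"yaw+y",np.arctan2(d[1],d[0]),np.linalg.norm(d),'across',np.arctan2(*(S[0]-S[1])[[1,0]]))
print(ray(c,f(530,315),.1),ray(s,g(228,229),.1),ray(s,g(409,352),.066))
st=ctrl.get_state(); print(st["eef_pos"])
from scipy.spatial.transform import Rotation as R
print(R.from_quat(st["tcp_rot"]).as_matrix())
E
```

```text
[[0.6187, 0.0005, 0.036], [0.5255, 0.0376, 0.036], [0.5222, -0.2432, 0.036], [0.4289, -0.2065, 0.036]] mid [ 0.523819   -0.10293006  0.036     ] yaw+y 1.1938359911538883 0.26232574258084684 across -0.37853738757508304
[[0.62, 0.0027, 0.036], [0.526, 0.0396, 0.036], [0.5232, -0.2416, 0.036], [0.4299, -0.2044, 0.036]] mid [ 0.52477959 -0.10093047  0.036     ] yaw+y 1.19459663350012 0.26253902315139693 across -0.3749449387936099
[ 0.51584714 -0.12157239  0.1       ] [ 0.51784252 -0.12398053  0.1       ] [ 0.59743826 -0.1723807   0.066     ]
[ 0.25079563 -0.62624205  0.24743473]
[[ 9.28370916e-01  3.71654821e-01 -3.68490783e-04]
 [ 3.71654943e-01 -9.28369744e-01  1.49038092e-03]
 [ 2.11811558e-04 -1.52057772e-03 -9.99998821e-01]]
```

>>> {"name": "drive_tool", "arguments": {"moves": [[[0, 0, 0.15], [0, 0, 0], 0.06], [[0, 0, 0.15], [0, 0, 0], 0.06], [[0, 0, 0.15], [0, 0, 0], 0.06], [[0, 0, 0.15], [0, 0, 0], 0.06], [[0, 0, 0.157], [0, 0, 0], 0.06]]}}

```text
time: 0.82
eef_pos: [0.2509, -0.6265, 0.2479]
tcp_rot: [0.982, -0.19, -0.0, -0.0]
contact_force: [-1.0, 0.3, 0.1]
opening: 0.704
finger_force: 0.0
```

>>> {"name": "drive_tool", "arguments": {"moves": [[[0, 0, 0], [0.012, -0.056, 0], 0.06], [[0, 0, 0], [0.012, -0.056, 0], 0.06], [[0, 0, 0], [0.012, -0.056, 0], 0.06], [[0, 0, 0], [0.012, -0.056, 0], 0.06], [[0, 0, 0], [0.012, -0.056, 0], 0.06]]}}

```text
time: 1.45
eef_pos: [0.4103, -0.3865, 0.2482]
tcp_rot: [0.982, -0.187, 0.0, -0.0]
contact_force: [0.7, -0.7, -0.5]
opening: 0.703
finger_force: 0.0
```

>>> {"name": "drive_tool", "arguments": {"moves": [[[0, 0, 0], [0, -0.056, 0], 0.06], [[0, 0, 0], [0, -0.056, 0], 0.06], [[0, 0, 0], [0, -0.056, 0], 0.06], [[0, 0, 0], [0, -0.056, 0], 0.06], [[0, 0, 0], [0, -0.056, 0], 0.06]]}}

```text
time: 2.08
eef_pos: [0.5127, -0.126, 0.2483]
tcp_rot: [0.982, -0.187, 0.0, 0.0]
contact_force: [0.4, -0.1, -0.2]
opening: 0.704
finger_force: 0.0
```

```bash
cat > p.py <<'E'
from h import *
from scipy.spatial.transform import Rotation as R
def show():
    st=ctrl.get_state(); M=R.from_quat(st["tcp_rot"]).as_matrix(); print(st["time"],st["eef_pos"],st["opening"],st["contact_force"]); print("yaw err",-0.3766-np.arctan2(M[1,0],M[0,0]),"z",M[:,2])
    print("to post, tool axes",M.T@(np.array([.517,-.123,.080])-st["eef_pos"]))
show()
E
python3 p.py
```

```text
2.075 [ 0.51272042 -0.1260282   0.24834956] 0.7036935177120023 [ 0.44313593 -0.0766218  -0.19945885]
yaw err -0.00024416272525112914 z [ 2.73183673e-04 -1.32841273e-04 -9.99999954e-01]
to post, tool axes [ 0.0028161  -0.00439304  0.16835032]
```

>>> {"name": "drive_tool", "arguments": {"moves": [[[0, 0, 0], [0.003, -0.004, 0.04], 0.06], [[0, 0, 0], [0, 0, 0.04], 0.06], [[0, 0, 0], [0, 0, 0.04], 0.06], [[0, 0, 0], [0, 0, 0.03], 0.06], [[0, 0, 0], [0, 0, 0], 0.06]]}}

```text
time: 2.7
eef_pos: [0.5146, -0.1242, 0.0955]
tcp_rot: [0.982, -0.187, -0.003, -0.001]
contact_force: [-0.4, -0.5, -1.2]
opening: 0.705
finger_force: 0.0
```

```bash
python3 - <<'E'
import p,cv2
from h import *
c=ctrl.read_camera("side")["image"][200:400,160:400,::-1]; cv2.imwrite("pics/s2.png",cv2.resize(c,None,fx=2.5,fy=2.5))
E
```

```text
2.7 [ 0.51456162 -0.12422736  0.09549875] 0.7052242908948249 [-0.43874076 -0.49996846 -1.1834879 ]
yaw err -0.0004273400077404732 z [-0.00608267  0.00278471 -0.99997762]
to post, tool axes [ 0.00192049 -0.0020318   0.01548698]
```

View pics/s2.png

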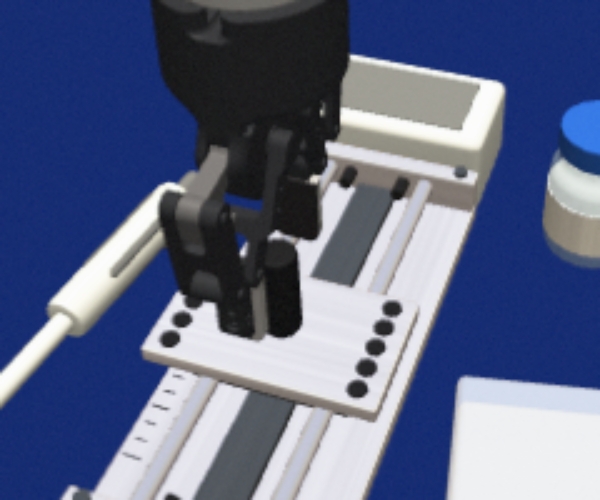

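```bash
python3 - <<'E'
import p
from h import *
s=ctrl.read_camera("side"); st=ctrl.get_state(); M=p.R.from_quat(st["tcp_rot"]).as_matrix(); e=st["eef_pos"]
pts=[e]+[e+M@np.array(v) for v in([0,.03,.012],[.011,.03,.012],[-.011,.03,.012],[.011,-.03,.012],[-.011,-.03,.012])]+[[.517,-.123,.1],[.517,-.123,.05]]
print(np.round((proj(s,pts)-[160,200])*2.5))
print(e,ray(s,(160+283/2.5,200+250/2.5),.1))
p.show()
E
```

```text
2.75 [ 0.51608137 -0.12495688  0.09763863] 0.7051659266968041 [ 0.33651865 -0.1424564   0.64847447]
yaw err -0.000340324229542055 z [-2.16343118e-03  9.90195772e-04 -9.99997170e-01]
to post, tool axes [ 0.00017723 -0.00215531  0.01763853]
[[276. 257.]
 [252. 322.]
 [274. 328.]
 [229. 316.]
 [322. 238.]
 [280. 228.]
 [275. 252.]
 [282. 325.]]
[ 0.51714465 -0.12541656  0.09907948] [ 0.52046011 -0.12202198  0.1       ]
2.8 [ 0.51714465 -0.12541656  0.09907948] 0.6997433084425104 [ 0.18441206 -0.05085703  0.3136276 ]
yaw err -0.00039673471961659823 z [ 7.20528176e-04 -3.32205510e-04 -9.99999685e-01]
to post, tool axes [-0.00103747 -0.00219526  0.01907857]
```

The fingers straddle the post, which stands about 3 mm further towards stage +x than I had it. I'll correct that, descend and close.

>>> {"name": "drive_tool", "arguments": {"moves": [[[0, 0, 0], [0.003, -0.001, 0.009], 0.06], [[0, 0, 0], [0, 0, 0.009], 0.05], [[0, 0, 0], [0, 0, 0], 0.04], [[0, 0, 0], [0, 0, 0], 0.03], [[0, 0, 0], [0, 0, 0], 0.026]], "grip_force": 30}}

```text
time: 3.42
eef_pos: [0.52, -0.1255, 0.0806]
tcp_rot: [0.982, -0.187, 0.0, 0.0]
contact_force: [-0.5, -0.3, -0.2]
opening: 0.303
finger_force: 0.0
```

>>> {"name": "drive_tool", "arguments": {"moves": [[[0, 0, 0], [0, 0, 0], 0.022], [[0, 0, 0], [0, 0, 0], 0.019], [[0, 0, 0], [0, 0, 0], 0.016], [[0, 0, 0], [0, 0, 0], 0.012], [[0, 0, 0], [0, 0, 0], 0.012]]}}

```text
time: 4.05
eef_pos: [0.5202, -0.1251, 0.0808]
tcp_rot: [0.982, -0.187, 0.0, -0.0]
contact_force: [0.5, 5.2, 4.7]
opening: 0.226
finger_force: 29.4
```

```bash
cat > f.py <<'E'
from h import *
u=np.array([.368,.930,0])
def sh():
    st=ctrl.get_state(); d=st["eef_pos"]-[.524,-.102,0]
    print(round(st["time"],2),"s_y",d@u,"x",d@np.array([.93,-.368,0]),"z",d[2],"F",st["contact_force"]@u,"M",st["wrist_torque"].round(2),"open",st["opening"],st["finger_force"])
sh()
E
python3 f.py
```

```text
4.05 s_y -0.022866432527958683 x 0.00498395465163455 z 0.08081833958321599 F 5.054186231685039 M [ 0.91 -0.14 -0.03] open 0.2257162460462282 29.435116052627563
```

>>> {"name": "drive_tool", "arguments": {"moves": [[[0, 0, 0], [0, -0.002, 0], 0.012], [[0, 0, 0], [0, -0.002, 0], 0.012], [[0, 0, 0], [0, -0.002, 0], 0.012]]}}

```text
time: 4.42
eef_pos: [0.5216, -0.1216, 0.0808]
tcp_rot: [0.983, -0.186, -0.0, 0.002]
contact_force: [-4.4, -3.3, 5.2]
opening: 0.225
finger_force: 29.7
```

>>> {"name": "drive_tool", "arguments": {"moves": [[[0, 0, 0], [0, -0.002, 0], 0.012], [[0, 0, 0], [0, -0.002, 0], 0.012], [[0, 0, 0], [0, -0.002, 0], 0.012]]}}

```text
time: 4.8
eef_pos: [0.5235, -0.117, 0.0808]
tcp_rot: [0.982, -0.186, -0.001, 0.003]
contact_force: [-2.5, -1.5, 6.6]
opening: 0.224
finger_force: 29.9
```

>>> {"name": "drive_tool", "arguments": {"moves": [[[0, 0, 0], [0, -0.003, 0], 0.012], [[0, 0, 0], [0, -0.003, 0], 0.012], [[0, 0, 0], [0, -0.003, 0], 0.012]]}}

```text
time: 5.18
eef_pos: [0.5272, -0.1074, 0.0808]
tcp_rot: [0.982, -0.187, -0.0, 0.002]
contact_force: [-3.5, -1.8, 4.7]
opening: 0.23
finger_force: 29.7
```

>>> {"name": "drive_tool", "arguments": {"moves": [[[0, 0, 0], [0, -0.003, 0], 0.012], [[0, 0, 0], [0, -0.003, 0], 0.012], [[0, 0, 0], [0, -0.003, 0], 0.012]]}}

```text
time: 5.55
eef_pos: [0.5306, -0.099, 0.0808]
tcp_rot: [0.982, -0.187, -0.0, 0.002]
contact_force: [-2.8, -1.4, 6.1]
opening: 0.224
finger_force: 29.7
```

>>> {"name": "drive_tool", "arguments": {"moves": [[[0, 0, 0], [0, -0.003, 0], 0.012], [[0, 0, 0], [0, -0.003, 0], 0.012], [[0, 0, 0], [0, -0.003, 0], 0.012]]}}

```text
time: 5.92
eef_pos: [0.5339, -0.0906, 0.0808]
tcp_rot: [0.982, -0.187, -0.0, 0.002]
contact_force: [-3.6, -1.5, 5.1]
opening: 0.227
finger_force: 29.7
```

```bash
python3 f.py
```

```text
5.92 s_y 0.014213161837535505 x 0.005031439292797894 z 0.08076645576277172 F -2.7053324375126997 M [-0.04  0.35  0.03] open 0.22658106617804472 29.726977944374084
```

>>> {"name": "drive_tool", "arguments": {"moves": [[[0, 0, 0], [0, -0.003, 0], 0.012], [[0, 0, 0], [0, -0.003, 0], 0.012], [[0, 0, 0], [0, -0.003, 0], 0.012]]}}

```text
time: 6.3
eef_pos: [0.5372, -0.0823, 0.0808]
tcp_rot: [0.982, -0.187, -0.0, 0.002]
contact_force: [-3.2, -1.1, 5.0]
opening: 0.23
finger_force: 29.7
```

>>> {"name": "drive_tool", "arguments": {"moves": [[[0, 0, 0], [0, -0.003, 0], 0.012], [[0, 0, 0], [0, -0.003, 0], 0.012], [[0, 0, 0], [0, -0.003, 0], 0.012]]}}

```text
time: 6.68
eef_pos: [0.5405, -0.0739, 0.0808]
tcp_rot: [0.982, -0.187, -0.0, 0.002]
contact_force: [-2.7, -1.5, 5.0]
opening: 0.226
finger_force: 29.7
```

>>> {"name": "drive_tool", "arguments": {"moves": [[[0, 0, 0], [0, -0.003, 0], 0.012], [[0, 0, 0], [0, -0.003, 0], 0.012], [[0, 0, 0], [0, -0.003, 0], 0.012]]}}

```text
time: 7.05
eef_pos: [0.5439, -0.0655, 0.0808]
tcp_rot: [0.982, -0.187, -0.0, 0.002]
contact_force: [-2.5, -1.5, 5.0]
opening: 0.226
finger_force: 29.7
```

>>> {"name": "drive_tool", "arguments": {"moves": [[[0, 0, 0], [0, -0.003, 0], 0.012], [[0, 0, 0], [0, -0.003, 0], 0.012], [[0, 0, 0], [0, -0.003, 0], 0.012]]}}

```text
time: 7.42
eef_pos: [0.5472, -0.0571, 0.0808]
tcp_rot: [0.982, -0.187, -0.0, 0.002]
contact_force: [-3.4, -2.4, 5.9]
opening: 0.223
finger_force: 29.7
```

>>> {"name": "drive_tool", "arguments": {"moves": [[[0, 0, 0], [0, -0.003, 0], 0.012], [[0, 0, 0], [0, -0.003, 0], 0.012], [[0, 0, 0], [0, -0.003, 0], 0.012]]}}

```text
time: 7.8
eef_pos: [0.5505, -0.0488, 0.0808]
tcp_rot: [0.982, -0.187, -0.0, 0.002]
contact_force: [-2.3, -1.3, 6.1]
opening: 0.222
finger_force: 29.7
```

>>> {"name": "drive_tool", "arguments": {"moves": [[[0, 0, 0], [0, -0.003, 0], 0.012], [[0, 0, 0], [0, -0.003, 0], 0.012], [[0, 0, 0], [0, -0.003, 0], 0.012]]}}

```text
time: 8.18
eef_pos: [0.5538, -0.0404, 0.0808]
tcp_rot: [0.982, -0.187, -0.0, 0.002]
contact_force: [-3.0, -0.8, 5.6]
opening: 0.222
finger_force: 29.7
```

```bash
python3 f.py
```

```text
8.18 s_y 0.06827650538291136 x 0.005052258872956473 z 0.08078066403531341 F -1.8778598331812668 M [-0.04  0.37 -0.01] open 0.2224241928417506 29.738749265670776
```

>>> {"name": "drive_tool", "arguments": {"moves": [[[0, 0, 0], [0, -0.002, 0], 0.012], [[0, 0, 0], [0, -0.002, 0], 0.012], [[0, 0, 0], [0, -0.002, 0], 0.012], [[0, 0, 0], [0, -0.002, 0], 0.012]]}}

```text
time: 8.68
eef_pos: [0.5568, -0.0329, 0.0808]
tcp_rot: [0.982, -0.187, -0.0, 0.002]
contact_force: [-2.6, -1.7, 5.4]
opening: 0.222
finger_force: 29.7
```

>>> {"name": "drive_tool", "arguments": {"moves": [[[0, 0, 0], [0, -0.002, 0], 0.012], [[0, 0, 0], [0, -0.002, 0], 0.012], [[0, 0, 0], [0, -0.002, 0], 0.012]]}}

```text
time: 9.05
eef_pos: [0.559, -0.0273, 0.0808]
tcp_rot: [0.982, -0.187, -0.0, 0.002]
contact_force: [-2.9, -1.2, 5.7]
opening: 0.227
finger_force: 29.7
```

>>> {"name": "drive_tool", "arguments": {"moves": [[[0, 0, 0], [0, -0.001, 0], 0.012], [[0, 0, 0], [0, -0.001, 0], 0.012]]}}

```text
time: 9.3
eef_pos: [0.5597, -0.0255, 0.0808]
tcp_rot: [0.982, -0.187, -0.0, 0.002]
contact_force: [-2.1, -0.7, 5.8]
opening: 0.225
finger_force: 29.7
```

```bash
python3 f.py
```

```text
9.3 s_y 0.08434065785970098 x 0.005079641094937416 z 0.08078260307051624 F -1.4699792926757675 M [-0.04  0.34  0.02] open 0.22490314425899066 29.74212795495987
```

>>> {"name": "drive_tool", "arguments": {"moves": [[[0, 0, 0], [0, -0.001, 0], 0.012], [[0, 0, 0], [0, -0.001, 0], 0.012]]}}

```text
time: 9.55
eef_pos: [0.5605, -0.0236, 0.0808]
tcp_rot: [0.982, -0.187, -0.0, 0.002]
contact_force: [-1.9, -1.4, 5.9]
opening: 0.226
finger_force: 29.7
```

>>> {"name": "drive_tool", "arguments": {"moves": [[[0, 0, 0], [0, -0.001, 0], 0.012], [[0, 0, 0], [0, 0, 0], 0.012]]}}

```text
time: 9.8
eef_pos: [0.5609, -0.0226, 0.0808]
tcp_rot: [0.982, -0.187, -0.0, 0.002]
contact_force: [-1.9, -1.5, 7.0]
opening: 0.227
finger_force: 29.7
```

>>> {"name": "drive_tool", "arguments": {"moves": [[[0, 0, 0], [0, -0.001, 0], 0.012], [[0, 0, 0], [0, -0.001, 0], 0.012]]}}

```text
time: 10.05
eef_pos: [0.5616, -0.0208, 0.0808]
tcp_rot: [0.982, -0.187, -0.0, 0.002]
contact_force: [-3.1, -1.1, 5.2]
opening: 0.226
finger_force: 29.7
```

>>> {"name": "drive_tool", "arguments": {"moves": [[[0, 0, 0], [0, -0.001, 0], 0.012], [[0, 0, 0], [0, 0, 0], 0.012]]}}

```text
time: 10.3
eef_pos: [0.562, -0.0198, 0.0808]
tcp_rot: [0.982, -0.187, -0.0, 0.002]
contact_force: [-3.5, -0.6, 5.4]
opening: 0.224
finger_force: 29.7
```

>>> {"name": "drive_tool", "arguments": {"moves": [[[0, 0, 0], [0, -0.001, 0], 0.012], [[0, 0, 0], [0, -0.001, 0], 0.012]]}}

```text
time: 10.55
eef_pos: [0.5625, -0.0184, 0.0808]
tcp_rot: [0.982, -0.186, -0.0, 0.002]
contact_force: [-3.0, -3.8, 5.5]
opening: 0.225
finger_force: 29.8
```

>>> {"name": "drive_tool", "arguments": {"moves": [[[0, 0, 0], [0, -0.001, 0], 0.012], [[0, 0, 0], [0, 0, 0], 0.012]]}}

```text
time: 10.8
eef_pos: [0.5627, -0.018, 0.0808]
tcp_rot: [0.982, -0.186, -0.001, 0.002]
contact_force: [-4.1, -4.0, 5.2]
opening: 0.224
finger_force: 29.9
```

>>> {"name": "drive_tool", "arguments": {"moves": [[[0, 0, 0], [0, -0.001, 0], 0.012], [[0, 0, 0], [0, 0, 0], 0.012]]}}

```text
time: 11.05
eef_pos: [0.5629, -0.0175, 0.0808]
tcp_rot: [0.983, -0.186, -0.001, 0.003]
contact_force: [-4.2, -5.4, 6.7]
opening: 0.228
finger_force: 30.0
```

```bash
python3 f.py
```

```text
11.05 s_y 0.09295278467199804 x 0.005092408514797024 z 0.08075050975906736 F -6.5882100800072205 M [-0.66  0.63 -0.02] open 0.22832705914498447 29.979141354560852
```

>>> {"name": "drive_tool", "arguments": {"moves": [[[0, 0, 0], [0, 0.002, 0], 0.012], [[0, 0, 0], [0, 0.003, 0], 0.012], [[0, 0, 0], [0, 0.004, 0], 0.012], [[0, 0, 0], [0, 0.004, 0], 0.012], [[0, 0, 0], [0, 0.004, 0], 0.012]]}}

```text
time: 11.68
eef_pos: [0.5576, -0.0309, 0.0808]
tcp_rot: [0.982, -0.187, 0.0, 0.0]
contact_force: [-0.5, 2.7, 5.2]
opening: 0.226
finger_force: 29.7
```

>>> {"name": "drive_tool", "arguments": {"moves": [[[0, 0, 0], [0, 0.004, 0], 0.012], [[0, 0, 0], [0, 0.004, 0], 0.012], [[0, 0, 0], [0, 0.004, 0], 0.012], [[0, 0, 0], [0, 0.004, 0], 0.012], [[0, 0, 0], [0, 0.004, 0], 0.012]]}}

```text
time: 12.3
eef_pos: [0.5502, -0.0495, 0.0808]
tcp_rot: [0.982, -0.187, 0.0, 0.0]
contact_force: [-0.9, 2.8, 6.4]
opening: 0.225
finger_force: 29.7
```

>>> {"name": "drive_tool", "arguments": {"moves": [[[0, 0, 0], [0, 0.004, 0], 0.012], [[0, 0, 0], [0, 0.004, 0], 0.012], [[0, 0, 0], [0, 0.004, 0], 0.012], [[0, 0, 0], [0, 0.004, 0], 0.012], [[0, 0, 0], [0, 0.004, 0], 0.012]]}}

```text
time: 12.92
eef_pos: [0.5428, -0.0682, 0.0808]
tcp_rot: [0.982, -0.187, 0.0, 0.0]
contact_force: [0.1, 2.4, 5.0]
opening: 0.228
finger_force: 29.7
```

>>> {"name": "drive_tool", "arguments": {"moves": [[[0, 0, 0], [0, 0.004, 0], 0.012], [[0, 0, 0], [0, 0.004, 0], 0.012], [[0, 0, 0], [0, 0.004, 0], 0.012], [[0, 0, 0], [0, 0.004, 0], 0.012], [[0, 0, 0], [0, 0.004, 0], 0.012]]}}

```text
time: 13.55
eef_pos: [0.5354, -0.0868, 0.0808]
tcp_rot: [0.982, -0.187, 0.0, 0.0]
contact_force: [-1.0, 3.5, 5.7]
opening: 0.23
finger_force: 29.7
```

>>> {"name": "drive_tool", "arguments": {"moves": [[[0, 0, 0], [0, 0.004, 0], 0.012], [[0, 0, 0], [0, 0.004, 0], 0.012], [[0, 0, 0], [0, 0.004, 0], 0.012], [[0, 0, 0], [0, 0.004, 0], 0.012], [[0, 0, 0], [0, 0.002, 0], 0.012]]}}

```text
time: 14.18
eef_pos: [0.5288, -0.1036, 0.0808]
tcp_rot: [0.982, -0.187, 0.0, 0.0]
contact_force: [-0.2, 2.2, 5.4]
opening: 0.225
finger_force: 29.7
```

```bash
python3 f.py
```

```text
14.18 s_y 0.00022478845517675167 x 0.005030838543857844 z 0.0807848548590358 F 1.961051129711484 M [ 0.48  0.08 -0.05] open 0.22463180478141792 29.693832099437714
```

>>> {"name": "drive_tool", "arguments": {"moves": [[[0, 0, 0], [0, 0.002, 0], 0.012], [[0, 0, 0], [0, 0.002, 0], 0.012]]}}

```text
time: 14.42
eef_pos: [0.5273, -0.1073, 0.0808]
tcp_rot: [0.982, -0.187, 0.0, 0.0]
contact_force: [-1.0, 3.1, 5.8]
opening: 0.223
finger_force: 29.7
```

>>> {"name": "drive_tool", "arguments": {"moves": [[[0, 0, 0], [0, 0.002, 0], 0.012], [[0, 0, 0], [0, 0.002, 0], 0.012]]}}

```text
time: 14.68
eef_pos: [0.5258, -0.1109, 0.0808]
tcp_rot: [0.982, -0.187, 0.0, 0.0]
contact_force: [-0.5, 2.6, 4.8]
opening: 0.222
finger_force: 29.7
```

>>> {"name": "drive_tool", "arguments": {"moves": [[[0, 0, 0], [0, 0.002, 0], 0.012], [[0, 0, 0], [0, 0.002, 0], 0.012]]}}

```text
time: 14.92
eef_pos: [0.5244, -0.1147, 0.0808]
tcp_rot: [0.982, -0.187, 0.0, 0.0]
contact_force: [-0.4, 3.2, 5.5]
opening: 0.225
finger_force: 29.7
```

>>> {"name": "drive_tool", "arguments": {"moves": [[[0, 0, 0], [0, 0.002, 0], 0.012], [[0, 0, 0], [0, 0.002, 0], 0.012]]}}

```text
time: 15.18
eef_pos: [0.5229, -0.1184, 0.0808]
tcp_rot: [0.982, -0.187, 0.0, 0.0]
contact_force: [-1.4, 1.8, 5.8]
opening: 0.224
finger_force: 29.7
```

>>> {"name": "drive_tool", "arguments": {"moves": [[[0, 0, 0], [0, 0.002, 0], 0.012], [[0, 0, 0], [0, 0.002, 0], 0.012]]}}

```text
time: 15.42
eef_pos: [0.5218, -0.1212, 0.0808]
tcp_rot: [0.982, -0.187, 0.0, -0.001]
contact_force: [2.3, 8.7, 6.4]
opening: 0.229
finger_force: 29.8
```

>>> {"name": "drive_tool", "arguments": {"moves": [[[0, 0, 0], [0, 0.002, 0], 0.012], [[0, 0, 0], [0, 0.002, 0], 0.012]]}}

```text
time: 15.68
eef_pos: [0.5205, -0.1243, 0.0808]
tcp_rot: [0.982, -0.187, 0.001, -0.001]
contact_force: [2.1, 7.6, 5.5]
opening: 0.223
finger_force: 29.9
```

>>> {"name": "drive_tool", "arguments": {"moves": [[[0, 0, 0], [0, 0.002, 0], 0.012], [[0, 0, 0], [0, 0.002, 0], 0.012]]}}

```text
time: 15.92
eef_pos: [0.5191, -0.1281, 0.0808]
tcp_rot: [0.982, -0.187, 0.001, -0.001]
contact_force: [2.5, 7.8, 5.3]
opening: 0.222
finger_force: 29.9
```

>>> {"name": "drive_tool", "arguments": {"moves": [[[0, 0, 0], [0, 0.002, 0], 0.012], [[0, 0, 0], [0, 0.002, 0], 0.012]]}}

```text
time: 16.18
eef_pos: [0.5176, -0.1318, 0.0808]
tcp_rot: [0.982, -0.187, 0.001, -0.001]
contact_force: [2.6, 8.4, 5.5]
opening: 0.221
finger_force: 29.9
```

>>> {"name": "drive_tool", "arguments": {"moves": [[[0, 0, 0], [0, 0.001, 0], 0.012], [[0, 0, 0], [0, 0.001, 0], 0.012]]}}

```text
time: 16.42
eef_pos: [0.5164, -0.1348, 0.0808]
tcp_rot: [0.982, -0.187, 0.0, 0.0]
contact_force: [-0.6, 2.7, 5.6]
opening: 0.22
finger_force: 29.8
```

>>> {"name": "drive_tool", "arguments": {"moves": [[[0, 0, 0], [0, 0.001, 0], 0.012], [[0, 0, 0], [0, 0.001, 0], 0.012]]}}

```text
time: 16.68
eef_pos: [0.5156, -0.137, 0.0808]
tcp_rot: [0.982, -0.187, 0.0, 0.0]
contact_force: [-1.1, 2.3, 5.4]
opening: 0.225
finger_force: 29.8
```

>>> {"name": "drive_tool", "arguments": {"moves": [[[0, 0, 0], [0, 0.001, 0], 0.012], [[0, 0, 0], [0, 0.001, 0], 0.012]]}}

```text
time: 16.92
eef_pos: [0.5148, -0.1389, 0.0808]
tcp_rot: [0.982, -0.187, 0.0, 0.0]
contact_force: [-1.0, 2.8, 5.4]
opening: 0.224
finger_force: 29.8
```

>>> {"name": "drive_tool", "arguments": {"moves": [[[0, 0, 0], [0, 0.001, 0], 0.012], [[0, 0, 0], [0, 0.001, 0], 0.012]]}}

```text
time: 17.18
eef_pos: [0.5141, -0.1408, 0.0808]
tcp_rot: [0.982, -0.187, 0.0, 0.0]
contact_force: [-0.0, 1.8, 4.9]
opening: 0.224
finger_force: 29.8
```

>>> {"name": "drive_tool", "arguments": {"moves": [[[0, 0, 0], [0, 0.001, 0], 0.012], [[0, 0, 0], [0, 0.001, 0], 0.012]]}}

```text
time: 17.42
eef_pos: [0.5133, -0.1426, 0.0808]
tcp_rot: [0.982, -0.187, 0.0, 0.0]
contact_force: [-0.5, 2.2, 5.3]
opening: 0.225
finger_force: 29.8
```

>>> {"name": "drive_tool", "arguments": {"moves": [[[0, 0, 0], [0, 0.001, 0], 0.012], [[0, 0, 0], [0, 0.001, 0], 0.012]]}}

```text
time: 17.68
eef_pos: [0.5126, -0.1445, 0.0808]
tcp_rot: [0.982, -0.187, 0.0, 0.0]
contact_force: [-1.1, 1.8, 5.3]
opening: 0.229
finger_force: 29.8
```

>>> {"name": "drive_tool", "arguments": {"moves": [[[0, 0, 0], [0, 0.001, 0], 0.012], [[0, 0, 0], [0, 0.001, 0], 0.012]]}}

```text
time: 17.92
eef_pos: [0.5118, -0.1463, 0.0808]
tcp_rot: [0.982, -0.187, 0.0, 0.0]
contact_force: [-0.2, 1.6, 5.2]
opening: 0.225
finger_force: 29.8
```

>>> {"name": "drive_tool", "arguments": {"moves": [[[0, 0, 0], [0, 0.003, 0], 0.012], [[0, 0, 0], [0, 0.003, 0], 0.012], [[0, 0, 0], [0, 0.003, 0], 0.012], [[0, 0, 0], [0, 0.003, 0], 0.012]]}}

```text
time: 18.42
eef_pos: [0.5074, -0.1575, 0.0808]
tcp_rot: [0.982, -0.187, 0.0, 0.0]
contact_force: [-0.2, 2.1, 4.3]
opening: 0.224
finger_force: 29.8
```

>>> {"name": "drive_tool", "arguments": {"moves": [[[0, 0, 0], [0, 0.003, 0], 0.012], [[0, 0, 0], [0, 0.003, 0], 0.012], [[0, 0, 0], [0, 0.003, 0], 0.012], [[0, 0, 0], [0, 0.003, 0], 0.012]]}}

```text
time: 18.92
eef_pos: [0.503, -0.1687, 0.0808]
tcp_rot: [0.982, -0.187, 0.0, 0.0]
contact_force: [-0.6, 2.9, 6.2]
opening: 0.229
finger_force: 29.8
```

>>> {"name": "drive_tool", "arguments": {"moves": [[[0, 0, 0], [0, 0.003, 0], 0.012], [[0, 0, 0], [0, 0.003, 0], 0.012], [[0, 0, 0], [0, 0.003, 0], 0.012], [[0, 0, 0], [0, 0.002, 0], 0.012]]}}

```text
time: 19.42
eef_pos: [0.4989, -0.1789, 0.0808]
tcp_rot: [0.982, -0.187, 0.0, 0.0]
contact_force: [-0.7, 2.3, 5.7]
opening: 0.229
finger_force: 29.8
```

>>> {"name": "drive_tool", "arguments": {"moves": [[[0, 0, 0], [0, 0.002, 0], 0.012], [[0, 0, 0], [0, 0.001, 0], 0.012], [[0, 0, 0], [0, 0.001, 0], 0.012]]}}

```text
time: 19.8
eef_pos: [0.4974, -0.1827, 0.0808]
tcp_rot: [0.982, -0.187, -0.0, 0.0]
contact_force: [-0.2, 2.8, 5.9]
opening: 0.225
finger_force: 29.8
```

```bash
python3 f.py
```

```text
19.8 s_y -0.08478835797082203 x 0.004970351996478925 z 0.08078812057409832 F 2.529247618598726 M [0.57 0.06 0.  ] open 0.2246095565253013 29.81277823448181
```

>>> {"name": "drive_tool", "arguments": {"moves": [[[0, 0, 0], [0, 0.001, 0], 0.012], [[0, 0, 0], [0, 0.001, 0], 0.012], [[0, 0, 0], [0, 0.001, 0], 0.012]]}}

```text
time: 20.18
eef_pos: [0.4963, -0.1854, 0.0808]
tcp_rot: [0.982, -0.187, -0.0, 0.0]
contact_force: [-1.8, 2.7, 5.1]
opening: 0.227
finger_force: 29.8
```

>>> {"name": "drive_tool", "arguments": {"moves": [[[0, 0, 0], [0, 0.001, 0], 0.012], [[0, 0, 0], [0, 0.001, 0], 0.012]]}}

```text
time: 20.42
eef_pos: [0.4956, -0.1873, 0.0808]
tcp_rot: [0.982, -0.187, -0.0, 0.0]
contact_force: [-0.7, 2.9, 5.8]
opening: 0.224
finger_force: 29.8
```

>>> {"name": "drive_tool", "arguments": {"moves": [[[0, 0, 0], [0, 0.001, 0], 0.012], [[0, 0, 0], [0, 0, 0], 0.012]]}}

```text
time: 20.68
eef_pos: [0.4952, -0.1882, 0.0808]
tcp_rot: [0.982, -0.187, -0.0, 0.0]
contact_force: [0.0, 2.6, 5.8]
opening: 0.224
finger_force: 29.8
```

```bash
python3 f.py
```

```text
20.68 s_y -0.09070155793803311 x 0.004964428493145964 z 0.08077568319613761 F 2.3933293961129003 M [ 0.58  0.03 -0.  ] open 0.22419018097510243 29.817792177200317
```

>>> {"name": "drive_tool", "arguments": {"moves": [[[0, 0, 0], [0, 0.001, 0], 0.012], [[0, 0, 0], [0, 0.001, 0], 0.012]]}}

```text
time: 20.92
eef_pos: [0.4948, -0.1893, 0.0808]
tcp_rot: [0.982, -0.187, 0.0, -0.0]
contact_force: [1.8, 5.8, 5.3]
opening: 0.224
finger_force: 29.9
```

>>> {"name": "drive_tool", "arguments": {"moves": [[[0, 0, 0], [0, 0.001, 0], 0.012], [[0, 0, 0], [0, 0, 0], 0.012]]}}

```text
time: 21.18
eef_pos: [0.4946, -0.1897, 0.0808]
tcp_rot: [0.982, -0.187, 0.0, -0.001]
contact_force: [1.7, 7.1, 6.8]
opening: 0.228
finger_force: 29.9
```

```bash
python3 f.py
```

```text
21.18 s_y -0.09240290010923198 x 0.004943265729266441 z 0.0807759515807148 F 7.212863131129226 M [ 1.1  -0.25 -0.03] open 0.22765674869611924 29.907786548137665
```

>>> {"name": "drive_tool", "arguments": {"moves": [[[0, 0, 0], [0, -0.002, 0], 0.012], [[0, 0, 0], [0, -0.003, 0], 0.012], [[0, 0, 0], [0, -0.004, 0], 0.012], [[0, 0, 0], [0, -0.004, 0], 0.012], [[0, 0, 0], [0, -0.004, 0], 0.012]]}}

```text
time: 21.8
eef_pos: [0.5, -0.1762, 0.0808]
tcp_rot: [0.982, -0.186, -0.0, 0.002]
contact_force: [-3.6, -2.4, 5.1]
opening: 0.224
finger_force: 29.9
```

>>> {"name": "drive_tool", "arguments": {"moves": [[[0, 0, 0], [0, -0.004, 0], 0.012], [[0, 0, 0], [0, -0.004, 0], 0.012], [[0, 0, 0], [0, -0.004, 0], 0.012], [[0, 0, 0], [0, -0.004, 0], 0.012], [[0, 0, 0], [0, -0.004, 0], 0.012]]}}

```text
time: 22.42
eef_pos: [0.5074, -0.1576, 0.0808]
tcp_rot: [0.982, -0.186, -0.0, 0.002]
contact_force: [-2.3, -1.1, 4.7]
opening: 0.224
finger_force: 29.9
```

>>> {"name": "drive_tool", "arguments": {"moves": [[[0, 0, 0], [0, -0.004, 0], 0.012], [[0, 0, 0], [0, -0.004, 0], 0.012], [[0, 0, 0], [0, -0.004, 0], 0.012], [[0, 0, 0], [0, -0.003, 0], 0.012], [[0, 0, 0], [0, -0.001, 0], 0.012]]}}

```text
time: 23.05
eef_pos: [0.5133, -0.1426, 0.0808]
tcp_rot: [0.982, -0.186, -0.0, 0.002]
contact_force: [-1.7, -1.1, 5.6]
opening: 0.226
finger_force: 29.9
```

```bash
python3 f.py
```

```text
23.05 s_y -0.04168175995905975 x 0.005000602520675555 z 0.08078022976012716 F -1.6224155152584125 M [-0.04  0.34 -0.02] open 0.22629908799500378 29.900797605514526
```

>>> {"name": "drive_tool", "arguments": {"moves": [[[0, 0, 0], [0, -0.002, 0], 0.012], [[0, 0, 0], [0, -0.002, 0], 0.012], [[0, 0, 0], [0, -0.002, 0], 0.012], [[0, 0, 0], [0, -0.002, 0], 0.012]]}}

```text
time: 23.55
eef_pos: [0.5162, -0.1353, 0.0808]
tcp_rot: [0.982, -0.186, -0.0, 0.002]
contact_force: [-2.5, -2.6, 4.4]
opening: 0.224
finger_force: 29.9
```

>>> {"name": "drive_tool", "arguments": {"moves": [[[0, 0, 0], [0, -0.001, 0], 0.012], [[0, 0, 0], [0, -0.001, 0], 0.012]]}}

```text
time: 23.8
eef_pos: [0.517, -0.1334, 0.0808]
tcp_rot: [0.982, -0.186, -0.0, 0.002]
contact_force: [-1.5, -1.2, 5.3]
opening: 0.225
finger_force: 29.9
```

>>> {"name": "drive_tool", "arguments": {"moves": [[[0, 0, 0], [0, -0.001, 0], 0.012]]}}

```text
time: 23.92
eef_pos: [0.5173, -0.1325, 0.0808]
tcp_rot: [0.982, -0.186, -0.0, 0.002]
contact_force: [-2.1, -0.9, 5.6]
opening: 0.224
finger_force: 29.9
```

>>> {"name": "drive_tool", "arguments": {"moves": [[[0, 0, 0], [0, -0.001, 0], 0.012]]}}

```text
time: 24.05
eef_pos: [0.5177, -0.1316, 0.0808]
tcp_rot: [0.982, -0.186, -0.0, 0.002]
contact_force: [-4.0, -1.7, 6.2]
opening: 0.223
finger_force: 29.9
```

>>> {"name": "drive_tool", "arguments": {"moves": [[[0, 0, 0], [0, -0.001, 0], 0.012]]}}

```text
time: 24.18
eef_pos: [0.5179, -0.1309, 0.0808]
tcp_rot: [0.982, -0.186, -0.0, 0.002]
contact_force: [-3.3, -3.3, 6.0]
opening: 0.222
finger_force: 30.0
```

>>> {"name": "drive_tool", "arguments": {"moves": [[[0, 0, 0], [0, -0.001, 0], 0.012]]}}

```text
time: 24.3
eef_pos: [0.5182, -0.1303, 0.0808]
tcp_rot: [0.983, -0.186, -0.0, 0.002]
contact_force: [-4.9, -3.8, 4.9]
opening: 0.229
finger_force: 30.0
```

>>> {"name": "drive_tool", "arguments": {"moves": [[[0, 0, 0], [0, -0.001, 0], 0.012]]}}

```text
time: 24.42
eef_pos: [0.5184, -0.1297, 0.0808]
tcp_rot: [0.983, -0.186, -0.001, 0.003]
contact_force: [-4.6, -5.1, 5.1]
opening: 0.221
finger_force: 30.1
```

>>> {"name": "drive_tool", "arguments": {"moves": [[[0, 0, 0], [0, -0.001, 0], 0.012]]}}

```text
time: 24.55
eef_pos: [0.5187, -0.1291, 0.0808]
tcp_rot: [0.983, -0.186, -0.001, 0.003]
contact_force: [-5.0, -6.6, 6.0]
opening: 0.224
finger_force: 30.2
```

>>> {"name": "drive_tool", "arguments": {"moves": [[[0, 0, 0], [0, -0.001, 0], 0.012]]}}

```text
time: 24.68
eef_pos: [0.519, -0.1284, 0.0808]
tcp_rot: [0.983, -0.186, -0.001, 0.003]
contact_force: [-5.4, -8.1, 5.9]
opening: 0.225
finger_force: 30.2
```

>>> {"name": "drive_tool", "arguments": {"moves": [[[0, 0, 0], [0, -0.001, 0], 0.012]]}}

```text
time: 24.8
eef_pos: [0.5193, -0.1276, 0.0808]
tcp_rot: [0.983, -0.186, -0.001, 0.003]
contact_force: [-5.1, -7.8, 6.3]
opening: 0.228
finger_force: 30.2
```

```bash
python3 f.py
```

```text
24.8 s_y -0.025518725975523786 x 0.005007704594790009 z 0.08078062093945974 F -9.14504403611169 M [-0.84  0.79  0.02] open 0.22824562071889148 30.2341228723526
```

>>> {"name": "drive_tool", "arguments": {"moves": [[[0, 0, 0], [0, -0.002, 0], 0.012], [[0, 0, 0], [0, -0.002, 0], 0.012], [[0, 0, 0], [0, -0.002, 0], 0.012], [[0, 0, 0], [0, 0, 0], 0.012]]}}

```text
time: 25.3
eef_pos: [0.5216, -0.1217, 0.0808]
tcp_rot: [0.983, -0.186, -0.001, 0.003]
contact_force: [-4.5, -5.6, 6.3]
opening: 0.226
finger_force: 30.2
```

```bash
python3 f.py
```

```text
25.3 s_y -0.01921427610037701 x 0.0050522843241100025 z 0.08080112843638111 F -6.813537541308323 M [-0.66  0.7   0.02] open 0.22637904568131303 30.15776664018631
```

>>> {"name": "drive_tool", "arguments": {"moves": [[[0, 0, 0], [0, 0.001, 0], 0.012], [[0, 0, 0], [0, 0.001, 0], 0.012], [[0, 0, 0], [0, 0.001, 0], 0.012], [[0, 0, 0], [0, 0.001, 0], 0.012], [[0, 0, 0], [0, 0, 0], 0.012]]}}

```text
time: 25.92
eef_pos: [0.5207, -0.1239, 0.0808]
tcp_rot: [0.982, -0.187, -0.0, 0.001]
contact_force: [-2.1, -0.1, 6.2]
opening: 0.224
finger_force: 30.0
```

```bash
python3 f.py
```

```text
25.93 s_y -0.021597043877505072 x 0.005013063782749604 z 0.0807818372609646 F -0.8802639014073466 M [ 0.09  0.24 -0.  ] open 0.22416445742078075 29.979785978794098
```

>>> {"name": "drive_tool", "arguments": {"moves": [[[0, 0, 0], [0, 0.0005, 0], 0.012], [[0, 0, 0], [0, 0, 0], 0.012], [[0, 0, 0], [0, 0, 0], 0.024], [[0, 0, 0], [0, 0, 0], 0.032], [[0, 0, 0], [0, 0, 0], 0.04]]}}

```text
time: 26.55
eef_pos: [0.5204, -0.1231, 0.0798]
tcp_rot: [0.982, -0.187, -0.0, 0.0]
contact_force: [-0.8, -0.0, 0.6]
opening: 0.466
finger_force: 0.0
```

>>> {"name": "drive_tool", "arguments": {"moves": [[[0, 0, 0], [0, 0, 0], 0.045], [[0, 0, 0], [0, 0, 0], 0.045], [[0, 0, 0], [0, 0, -0.01], 0.045], [[0, 0, 0], [0, 0, -0.02], 0.045], [[0, 0, 0], [0, 0, -0.02], 0.045]]}}

```text
time: 27.18
eef_pos: [0.5209, -0.1231, 0.1315]
tcp_rot: [0.982, -0.187, 0.0, 0.0]
contact_force: [-0.6, -0.1, -0.9]
opening: 0.53
finger_force: 0.0
```

>>> {"name": "drive_tool", "arguments": {"moves": [[[0, 0, 0], [0, 0, -0.03], 0.045], [[0, 0, 0], [0, 0, -0.03], 0.045], [[0, 0, 0], [0, 0, -0.03], 0.045], [[0, 0, 0], [0, 0, 0], 0.045], [[0, 0, 0], [0, 0, 0], 0.045]]}}

```text
time: 27.8
eef_pos: [0.5203, -0.1228, 0.2197]
tcp_rot: [0.982, -0.187, -0.0, -0.0]
contact_force: [0.1, 0.4, -0.8]
opening: 0.524
finger_force: 0.0
```

```bash
python3 - <<'E'
import f,cv2
from h import *
c=ctrl.read_camera("side")["image"][200:440,120:440,::-1]; cv2.imwrite("pics/s3.png",cv2.resize(c,None,fx=2.5,fy=2.5))
E
```

```text
27.8 s_y -0.020738926329238745 x 0.004263777475032512 z 0.21971234399521725 F 0.42813621734915547 M [0.04 0.   0.03] open 0.5240082895007746 0.0
```

View pics/s3.png

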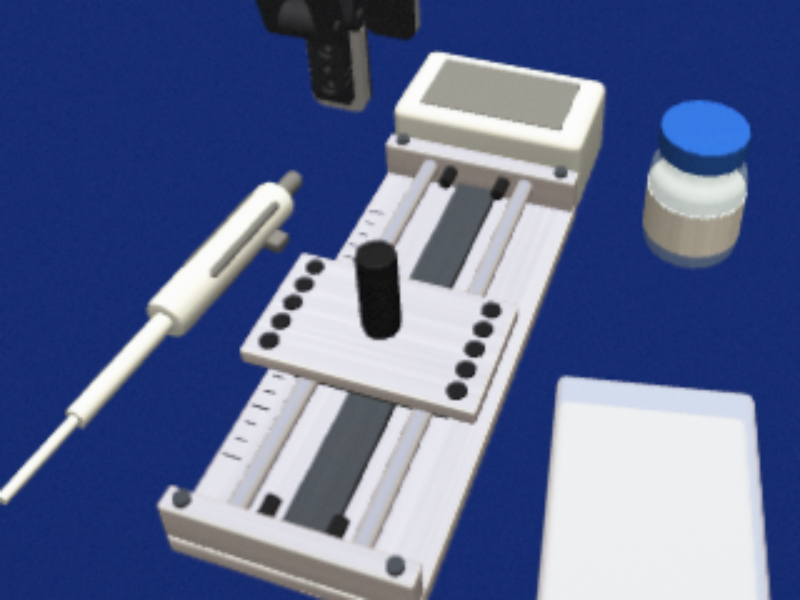

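The post, with its top at (376,250) in the crop, stands free about 0.022 m on the open-end side of mid-travel, and nothing else has been disturbed. That is within about 1 mm of the centre of the tight spot, which I felt from about -0.0152 to -0.030. I'm handing in.

```bash
python3 -c "
from plant import ctrl
print(ctrl.sign_off())"
```

```text
the job is handed in; nothing more can be done
None
```

I stroked the carriage home against the housing stop, then to the open-end stop. It now stands released at about 68 mm of travel from the open end, within about 1 mm of the middle of the tight spot I felt from about 60 to 75 mm; the job is handed in.

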